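# Load the edging station and prime its glue flask

## Robot

A 6-joint arm with a two-finger parallel gripper is mounted at the origin on the work surface. World frame = base frame: x ahead of the robot, y to its left, z up, the work surface at z = 0. Lengths are in m, angles in rad, forces in N, time in s.
With the tool pointing down it reaches from about 0.35 to 0.775 m from the base axis. Payload 7.3 kg.
Tool frame: the origin (TCP) lies at the very end of the fingers, on their centre line; the grasp point (between the pads) lies 19 mm behind it; z points along the fingers, y is the line along which they close (so a half turn about z gives the same grasp; the last joint's range is limited). The gripper opens to 92 mm and grips with 3 to 60 N. Pads are 19 mm wide; open, the fingers measure 130 mm over their backs; the gripper's body (75 mm by 190 mm) begins 47 mm behind the grasp point.
Start: joints at [1.056, 0.342, 1.524, -0, 1.275, -0.146], TCP at [0.189, 0.49, 0.227] pointing down, gripper open.
Joint ranges: [-2.53, 2.53], [-0.77, 2.02], [0.04, 2.7], [-1, 4.14], [0.28, 2.66], [-3.11, 3.11]. Speed limits (rad/s): [2.57, 2.57, 3.14, 3.14, 3.14, 3.14].

## Interface

Orientations are given as [roll, pitch, yaw] about the fixed x, y, z axes, in that order (R = Rz(yaw) Ry(pitch) Rx(roll)).
In Python, from cell import robot gives the robot as it stands. The module is installed in compiled form; this text tells all that it offers.
- The arm moves only by the tool arm_command, never from a script. Its argument "moves" is a list of rows, each a list of 3 entries, a list of its own where there are three numbers: the shift along the tool's x, y, z in m, then the turn, a rotation vector about the tool's x, y, z in rad, then the finger opening in m, from 0 to 0.0918. In form: [[[dx, dy, dz], [ax, ay, az], claw], ...]. A call has exactly 5 rows; each row is the pose to reach, as a shift and turn from the pose commanded when the call began, along the tool's axes at that moment; what a row does not reach only later rows make up. A row lasts 1/10 s, in which the tool goes at most 50 mm and 8.59 degrees, less where a joint would pass 70% of its speed; a pose out of reach is approached as far as the arm can. A call with a gripper value outside its range is refused whole. The fingers move at their own pace and stop on an object; "squeeze" is the grip in N (left out, the last holds). Time passes only in rows, so rows that repeat a pose let the fingers close, or fill a call up. It gives the time, the measured TCP pose, the force, the opening and the grip force at its end, in the units of the state.
- robot.observe(): the state, without advancing time (a new reading comes with each control period).
- robot.read_camera(name): name is "side" or "top" or "wrist"; returns the picture (480x640x3 uint8, red, green, blue); there is no depth.
- robot.camera_model(name): a dict with "fx", "fy", "cx", "cy" (pixels), "R" (3x3) and "t" (3): a world point X has camera coordinates R X + t. Camera axes: x right, y down, z forward; pixel columns grow to the right and rows downward; lengths in m; the calibration is good to about 2 mm. The wrist camera is an equidistant fisheye: a pixel r from the principal point sees the ray r / f radians off the axis. A picture is of the moment at which its call begins: read the wrist's pose just before it. camera_model takes no time and is no camera call; for the wrist camera it gives the pose at the moment of the call.
- robot.hand_in(): hands the job in; it is judged then, once.
The state is a dict: "time": time; "qpos": joint angles; "qvel": joint speeds; "joint_efforts": joint torques, N m; "tool_pos": TCP position; "tool_rot": TCP orientation; "contact_force": force on the tool from outside, world axes, zero at the start; "torque": the same for the moment, N m; "opening": finger opening in m; "grip_force": force on a finger pad.
Only numpy, scipy, OpenCV 4.12 (cv2) and the standard library are available. Lean on these libraries where they do the work, as an engineer would, in place of code of your own. Each camera call takes 0.05 s, during which the arm holds its last target. There are 200 camera calls.

## Task

Get the edging station ready: lower the reel of edging onto the station's upright spindle until it lies flat on its seat, and let go of it. Then set the round glue flask upright in the sprung ring cradle, push it straight down against the springs to the bottom of the ring's travel, and finish while still holding it pressed down there. Drop nothing, keep the flask upright, and leave the other things on the bench where they are.

Things in the scene. Friction and masses are not known exactly. Their poses are not given: they have to be found in the camera images.
- reel: Loose reel of edging, 0.17 to 0.29 kg, standing flange-down on the bench; round, so its yaw does not matter. Two black flanges of 84 mm diameter with a wood-coloured winding between them, together 28 mm high; from their middle a black hub collar of 40 mm outside diameter stands up to 60 mm above the underside (32 mm of it clear, good to grip). A plain bore of 24 mm diameter runs right through. Origin: centre of the underside, z up along the bore.
- flask: Loose white round glue flask of hard plastic, 0.18 to 0.35 kg, 130 mm high. Ball-shaped body of 80 mm diameter whose centre is 42 mm above the origin, on a small flat foot of 40 mm diameter; short neck of 26 mm diameter; grey screw cap of 32 mm diameter from 90 to 130 mm above the origin (good to grip). Origin: centre of the underside of the foot, z up.
- station: Fixed edging station: dark steel base plate 130 mm (x) by 340 mm (y), 12 mm thick, lying flat on the bench. On its own axes from its origin (centre of the plate's underside) the spindle stands at y = +100 mm and the sprung ring cradle at y = -95 mm, with two rubber guide rollers between them (x = +-25, y = 12 mm, 42 mm high). Carries the ring.
- spindle_seat (a point): Where the reel's underside centre ends up: centre of the top of a flat round seat (52 mm diameter, 20 mm above the bench) at the foot of the steel spindle. The spindle is 18 mm in diameter and rises 62 mm above this point, its top 10 mm tapering to 8 mm diameter. z up.
- spindle_tip (a point): Top of the spindle, 82 mm above the bench.
- ring_top (a point): Centre of the upper edge of the aluminium cradle ring (inside diameter 66 mm, outside 90 mm, 14 mm thick, on three guide posts with coil springs; post tops 78 mm above the bench). 70 mm above the bench when up; it moves down with the ring. The flask's ball seats on the ring's inner edge with its foot inside the ring; the flask's origin is then 19 mm below this point.
- ring (a joint): How far the cradle ring is pressed down, m: 0 when up, 0.020 at the bottom stop. The springs push up with about 6 N at the top (more than the flask weighs) and about 16 N at the bottom.
- tape_roll: Bystander, to be left alone: paper-coloured roll of masking tape lying flat, 92 mm across, 24 mm high. Origin: centre of its underside.
- offcut: Bystander, to be left alone: wood offcut, 90 by 44 mm, 22 mm high. Origin: centre of its underside.
- glue_bottle: Bystander, to be left alone: white cylindrical bottle with a narrow neck and a paper label, 56 mm diameter, 160 mm high. Origin: centre of its underside.
- tin: Bystander, to be left alone: plain metal tin, 72 mm diameter, 100 mm high. Origin: centre of its underside.
- screwdriver: Bystander, to be left alone: screwdriver lying flat, along its x axis.
- tape_measure: Bystander, to be left alone: black tape measure, 70 by 40 mm, 62 mm high. Origin: centre of its underside.
- batten: Bystander, to be left alone: wood batten, 34 by 180 mm, 20 mm high. Origin: centre of its underside.
Mind the look-alikes: they are no part of the job. Leave any green or orange look-alike of the flask alone.

How it is judged:
By the outcome, as a careful person would: the job done as asked, in the order asked, and still so for the second after the job is handed in, while the arm keeps its last pose, push and grip.
It also fails if it takes over 64 s, if anything falls off the work surface, if the arm or the gripper's body presses on something with over 40 N, if the wrist force passes 120 N, or if a joint passes its speed limit or range.

## Working session

There is one attempt and no reset: what is moved stays moved. The work goes in short steps, Python scripts to look and compute and a tool call to move; the robot and the scene stay as the last step left them, time stands still between calls to the robot, and variables do not carry over. Pictures are saved under pics/ and viewed, at most 10 in all, crops included, and the job is handed in when it is done.

Besides the shell and the picture viewer there is one more tool, called after "Request:" as a command line: name --argument value ..., lists and objects as JSON in quotes. arm_command: Moves the arm, as the interface text tells. Its arguments: {"type":"object","properties":{"moves":{"type":"array"},"squeeze":{"type":"number"}},"required":["moves"]}

```bash
mkdir -p pics; python3 - <<'E'
from cell import robot
import cv2
o=robot.observe(); print(o)
for n in("top","side"):
    im=robot.read_camera(n); cv2.imwrite(f"pics/{n}0.png",im[:,:,::-1])
    m=robot.camera_model(n); print(n,{k:(v.tolist() if hasattr(v,'tolist') else v) for k,v in m.items()})
E
```

```text
{'time': 0.0, 'qpos': array([ 1.05598206e+00,  3.42701960e-01,  1.52499529e+00,  6.59300847e-06,
        1.27538625e+00, -1.45996864e-01]), 'qvel': array([-0.00079977,  0.00227311, -0.0010963 ,  0.00132077,  0.00093333,
        0.00047123]), 'joint_efforts': array([-1.77945174e-03, -4.31232190e+01, -2.44211984e+01,  7.16698333e-02,
        5.59657509e-02, -1.19008469e-04]), 'tool_pos': array([0.18904922, 0.48935941, 0.22606332]), 'tool_rot': array([-3.14011859e+00, -2.23123130e-04,  2.77277316e+00]), 'contact_force': array([-0.67154161, -0.4546951 , -0.17990928]), 'torque': array([ 0.00409107, -0.01322488,  0.0032079 ]), 'grip_force': 0.0, 'opening': 0.0917567089965084}
top {'fx': 476.70025983937046, 'fy': 476.70025983937046, 'cx': 325.9924741224395, 'cy': 243.9603977456995, 'R': [[-0.013937861336900916, -0.9997434083952997, -0.017856466377814788], [-0.9966014849076038, 0.01533960959997639, -0.08093316166615283], [0.08118630611939824, 0.016667745722473058, -0.9965595666849114]], 't': [-0.004093444224139599, 0.5447688678062585, 1.1231500346689456]}
side {'fx': 567.7502382430049, 'fy': 567.7502382430049, 'cx': 317.93818273882795, 'cy': 235.6169160164669, 'R': [[-0.9909494334223303, -0.13360048807676234, 0.013043388578659547], [-0.0776235394544124, 0.49104347564584444, -0.8676698053685045], [0.10951623862483721, -0.8608293760155377, -0.49696979673433656]], 't': [0.5356868630279922, 0.13029401640414326, 1.540956155638268]}
```

View pics/top0.png

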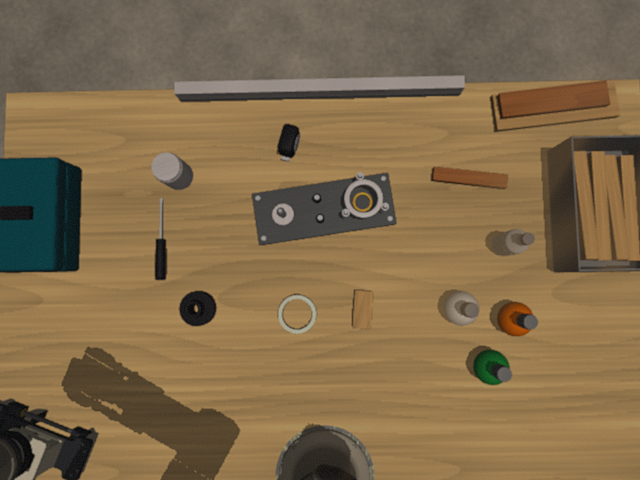

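View pics/side0.png

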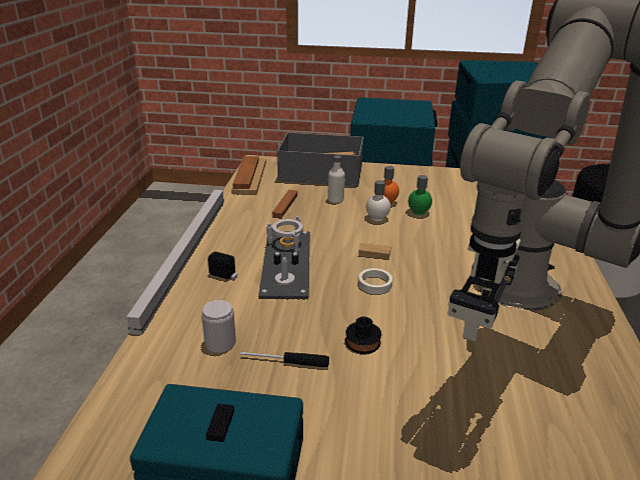

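Top view: the reel is at (198,308), the spindle at (283,214) and the ring at (363,197). Flask candidates in the top view are the white ball (461,307), orange (516,319), green (492,367) and the white cylindrical glue bottle (517,240). The white ball-shaped one at (461,307) fits the description. I'll confirm it in an enlarged crop and measure.

```bash
cat > h.py <<'E'
import numpy as np, cv2
from cell import robot
def ray(m,u,v,fish=False):
    x,y=(u-m["cx"])/m["fx"],(v-m["cy"])/m["fy"]
    if fish:
        r=np.hypot(x,y); s=np.sin(r)/max(r,1e-9); d=np.array([x*s,y*s,np.cos(r)])
    else: d=np.array([x,y,1.]); d/=np.linalg.norm(d)
    R=np.array(m["R"]); return -R.T@np.array(m["t"]), R.T@d
def plane(m,u,v,z,fish=False):
    c,d=ray(m,u,v,fish); return c+d*(z-c[2])/d[2]
def tri(r1,r2):
    (a,d),(b,e)=r1,r2
    s=np.linalg.lstsq(np.c_[d,-e],b-a,rcond=None)[0]
    p,q=a+s[0]*d,b+s[1]*e; return (p+q)/2,np.linalg.norm(p-q)
def proj(m,X,fish=False):
    c=np.array(m["R"])@X+np.array(m["t"])
    if fish:
        r=np.hypot(c[0],c[1]); th=np.arctan2(r,c[2]); k=th/max(r,1e-9)
    else: k=1/c[2]
    return m["cx"]+m["fx"]*c[0]*k, m["cy"]+m["fy"]*c[1]*k
def blob(mask,x0,y0,x1,y1):
    "largest contour of mask within box: contour in full-image pixels"
    m=np.zeros(mask.shape,np.uint8); m[y0:y1,x0:x1]=mask[y0:y1,x0:x1]*255
    cs=cv2.findContours(m,cv2.RETR_EXTERNAL,cv2.CHAIN_APPROX_NONE)[0]
    return max(cs,key=cv2.contourArea)
E
python3 - <<'E'
from h import *
T=cv2.imread("pics/top0.png");S=cv2.imread("pics/side0.png")
mt,ms=robot.camera_model("top"),robot.camera_model("side")
def cr(I,x,y,w=50,h=37): return cv2.resize(I[y-h:y+h,x-w:x+w],(400,296),interpolation=cv2.INTER_CUBIC)
cv2.imwrite("pics/crops.png",np.vstack([np.hstack([cr(T,485,320,80,60),cr(S,385,195)]),np.hstack([cr(T,325,207,80,59),cr(T,198,308)])]))
# reel: dark blob, outline = upper flange rim (z .028) mostly
hsv=cv2.cvtColor(T,cv2.COLOR_BGR2HSV)
c=blob(hsv[...,2]<50,170,280,230,340); e=cv2.fitEllipse(c); print("reel",e,plane(mt,*e[0],.028),plane(mt,*e[0],.06))
# flask ball white
w=(hsv[...,1]<70)&(hsv[...,2]>110)
c=blob(w,435,285,482,332); e=cv2.minEnclosingCircle(c); print("flask",e,plane(mt,*e[0],.042))
hs=cv2.cvtColor(S,cv2.COLOR_BGR2HSV); w2=(hs[...,1]<70)&(hs[...,2]>110)
c2=blob(w2,360,192,393,226); e2=cv2.minEnclosingCircle(c2); print("flask side",e2,tri(ray(mt,*e[0]),ray(ms,*e2[0])))
# ring outer
c=blob(w,335,178,385,222); e=cv2.fitEllipse(c); print("ring",e,plane(mt,*e[0],.07))
c=blob(w,268,198,298,230); e=cv2.fitEllipse(c); print("seat",e,plane(mt,*e[0],.02))
E
```

```text
reel ((197.4689483642578, 307.91400146484375), (33.10872268676758, 35.45174789428711), 68.67111206054688) [0.39646362 0.29525158 0.028     ] [0.39801986 0.28605097 0.06      ]
flask ((462.200927734375, 308.28973388671875), 16.29104995727539) [ 0.38824075 -0.32674888  0.042     ]
flask side ((378.0, 204.0), 12.000100135803223) (array([ 0.3887114 , -0.32474292,  0.04960027]), np.float64(8.132251582756526e-05))
ring ((362.8658142089844, 198.8919219970703), (38.419189453125, 42.44306945800781), 64.33389282226562) [ 0.64413988 -0.09974449  0.07      ]
seat ((282.46844482421875, 213.86581420898438), (20.759885787963867, 21.258216857910156), 76.93328857421875) [0.61959347 0.09239757 0.02      ]
```

View pics/crops.png

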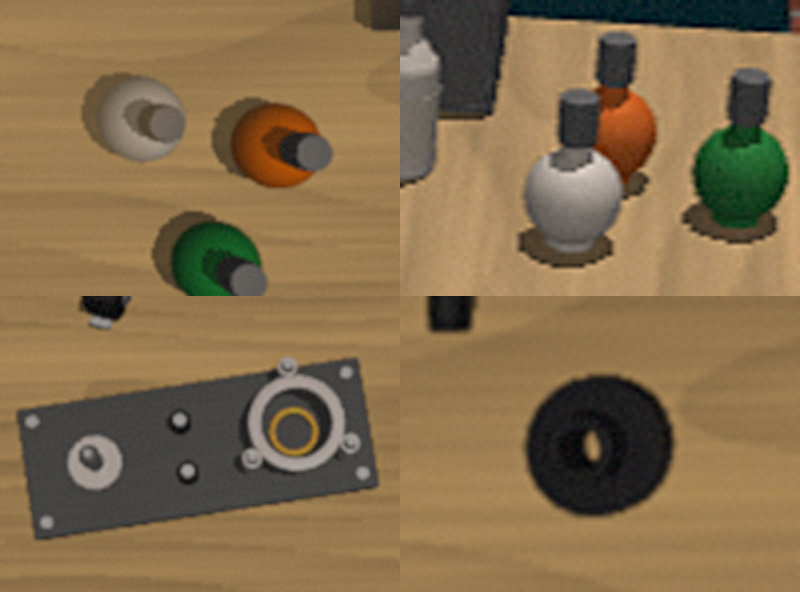

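The crop confirms the white, ball-shaped flask with the grey cap: top (461,307), side (378,204). The orange, green and cylindrical ones are look-alikes. The ring–spindle distance measures 194 mm against 195 mm expected. Next is a hover over the reel.

```bash
cat >> h.py <<'E'
from scipy.spatial.transform import Rotation as Ro
def go(x,y,z,yaw):
    "shift and turn in the tool frame from the measured pose to a tool-down target"
    o=robot.observe(); R=Ro.from_euler('xyz',o["tool_rot"])
    d=R.inv().apply(np.array([x,y,z])-o["tool_pos"]); r=(R.inv()*Ro.from_euler('xyz',[np.pi,0,yaw])).as_rotvec()
    print("t",round(o["time"],2),"tcp",o["tool_pos"].round(4),o["tool_rot"].round(4),"F",o["contact_force"].round(1),"open",round(o["opening"],4),"grip",round(o["grip_force"],1)); print("move",d.round(4),r.round(4))
E
python3 - <<'E'
from h import *
go(.397,.291,.20,1.571)
m=robot.camera_model("wrist"); R=np.array(m["R"]);print(m["fx"],m["cx"],m["cy"],"cam pos in tool:",Ro.from_euler('xyz',robot.observe()["tool_rot"]).inv().apply(-R.T@m["t"]-robot.observe()["tool_pos"]), Ro.from_euler('xyz',robot.observe()["tool_rot"]).inv().apply(R[2]))
E
```

```text
t 0.1 tcp [0.1891 0.4894 0.2261] [-3.1402e+00 -2.0000e-04  2.7728e+00] F [ 1.1  0.3 -0.3] open 0.0921 grip 0.0
move [-0.2655 -0.1101  0.0262] [-1.3000e-03  6.0000e-04  1.2018e+00]
371.64829954431775 323.4301898734629 242.2770643414268 cam pos in tool: [ 0.0683145  -0.00060045 -0.15768428] [-2.52855091e-01  1.43838431e-04  9.67504151e-01]
```

Request:
arm_command --moves '[[[-0.2655,-0.11,0.026],[0,0,1.2],0.0918],[[-0.2655,-0.11,0.026],[0,0,1.2],0.0918],[[-0.2655,-0.11,0.026],[0,0,1.2],0.0918],[[-0.2655,-0.11,0.026],[0,0,1.2],0.0918],[[-0.2655,-0.11,0.026],[0,0,1.2],0.0918]]'

```text
time: 0.6
tool_pos: [0.3704, 0.3163, 0.2039]
tool_rot: [-3.141, -0.0, 2.017]
contact_force: [1.2, 0.1, -0.6]
opening: 0.0915
grip_force: 0.0
```

```bash
python3 -c "
from h import *
go(.397,.291,.20,1.571)"
```

```text
t 0.6 tcp [0.3704 0.3163 0.2039] [-3.1413e+00 -1.0000e-04  2.0169e+00] F [ 1.2  0.1 -0.6] open 0.0915 grip 0.0
move [-0.0343  0.0131  0.0038] [-3.000e-04 -0.000e+00  4.459e-01]
```

Request:
arm_command --moves '[[[-0.034,0.013,0.004],[0,0,0.446],0.0918],[[-0.034,0.013,0.004],[0,0,0.446],0.0918],[[-0.034,0.013,0.004],[0,0,0.446],0.0918],[[-0.034,0.013,0.004],[0,0,0.446],0.0918],[[-0.034,0.013,0.004],[0,0,0.446],0.0918]]'

```text
time: 1.1
tool_pos: [0.3958, 0.293, 0.2]
tool_rot: [-3.141, 0.0, 1.581]
contact_force: [-0.5, -0.3, 0.3]
opening: 0.0917
grip_force: 0.0
```

```bash
python3 - <<'E'
from h import *
m=robot.camera_model("wrist"); im=robot.read_camera("wrist")[:,:,::-1]
cv2.imwrite("pics/w1.png",im)
go(.397,.291,.035,1.571)
for z in(0,.028,.06): print(proj(m,np.array([.397,.291,z]),True))
E
```

```text
t 1.15 tcp [0.3957 0.2931 0.2001] [-3.1414e+00  1.0000e-04  1.5808e+00] F [ 0.4 -0.5  0. ] open 0.0922 grip 0.0
move [-0.0021  0.0013  0.1651] [-0.0002  0.0001  0.0098]
(np.float64(325.515648689631), np.float64(218.46727829756904))
(np.float64(325.6642237956439), np.float64(224.35554629122234))
(np.float64(325.86590720565357), np.float64(232.37726230204174))
```

View pics/w1.png

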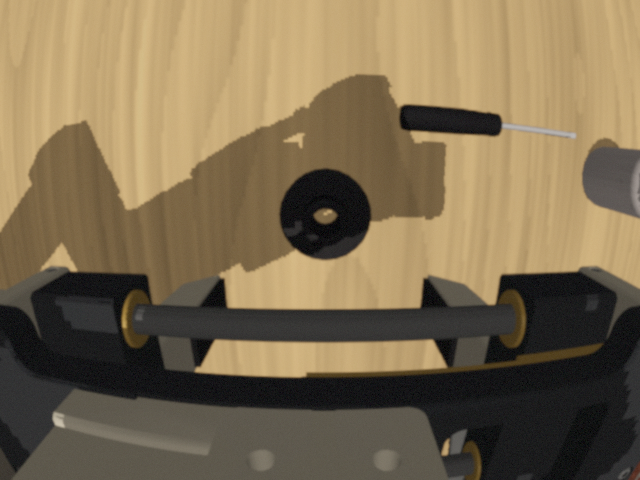

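The wrist view shows the reel's outline centred near (325,214), ring-shaped with the bore at (326,215). That is a bit farther out in y than the top-view guess, so I'll measure it properly here.

```bash
python3 - <<'E'
from h import *
m=robot.camera_model("wrist"); W=cv2.imread("pics/w1.png"); v=W.max(2)
c=blob(v<60,270,160,380,268); e=cv2.fitEllipse(c); print(e, plane(m,*e[0],.028,True))
p=np.array([plane(m,*q,.028,True)[:2] for q in c[:,0].astype(float)]); print(cv2.fitEllipse(p.astype(np.float32)*1000))
T=cv2.imread("pics/top0.png").max(2); mt=robot.camera_model("top")
for th in(35,50,65,80):
    c=blob(T<th,170,280,230,340); p=np.array([plane(mt,*q,.028)[:2] for q in c[:,0].astype(float)]); print(th,cv2.fitEllipse(p.astype(np.float32)*1000))
E
```

```text
((324.7079162597656, 213.59280395507812), (87.62578582763672, 89.03445434570312), 69.52826690673828) [0.39600619 0.30103152 0.028     ]
((396.0198059082031, 300.16668701171875), (80.19942474365234, 81.09513092041016), 147.34690856933594)
35 ((396.4470520019531, 295.4905090332031), (76.37865447998047, 82.66309356689453), 12.487712860107422)
50 ((396.5743408203125, 295.2745361328125), (78.58049774169922, 84.06503295898438), 10.858968734741211)
65 ((396.6196594238281, 295.4272766113281), (79.81185150146484, 84.77640533447266), 14.518576622009277)
80 ((396.4368591308594, 295.52838134765625), (80.42701721191406, 85.422119140625), 13.762493133544922)
```

```bash
python3 -c "
from h import *
go(.620,.086,.20,1.581)"
```

```text
t 1.15 tcp [0.3957 0.2931 0.2001] [-3.1414e+00  1.0000e-04  1.5808e+00] F [ 0.4 -0.5  0. ] open 0.0922 grip 0.0
move [-2.094e-01  2.222e-01  1.000e-04] [-0.0002  0.0001 -0.0002]
```

Request:
arm_command --moves '[[[-0.2095,0.222,0],[0,0,0],0.0918],[[-0.2095,0.222,0],[0,0,0],0.0918],[[-0.2095,0.222,0],[0,0,0],0.0918],[[-0.2095,0.222,0],[0,0,0],0.0918],[[-0.2095,0.222,0],[0,0,0],0.0918]]'

```text
time: 1.65
tool_pos: [0.5799, 0.1214, 0.2003]
tool_rot: [3.141, -0.0, 1.581]
contact_force: [-0.1, 1.5, 0.4]
opening: 0.0917
grip_force: 0.0
```

Request:
arm_command --moves '[[[-0.06,0.064,0],[0,0,0],0.0918],[[-0.06,0.064,0],[0,0,0],0.0918],[[-0.06,0.064,0],[0,0,0],0.0918],[[-0.06,0.064,0],[0,0,0],0.0918],[[-0.06,0.064,0],[0,0,0],0.0918]]'

```text
time: 2.15
tool_pos: [0.6424, 0.064, 0.2001]
tool_rot: [-3.141, -0.0, 1.579]
contact_force: [0.8, 0.0, -0.6]
opening: 0.0918
grip_force: 0.0
```

Request:
arm_command --moves '[[[0.022,-0.022,0],[0,0,0],0.0918],[[0.022,-0.022,0],[0,0,0],0.0918],[[0.022,-0.022,0],[0,0,0],0.0918],[[0.022,-0.022,0],[0,0,0],0.0918],[[0.022,-0.022,0],[0,0,0],0.0918]]'

```text
time: 2.65
tool_pos: [0.6213, 0.0847, 0.2004]
tool_rot: [3.141, 0.0, 1.577]
contact_force: [-0.4, -0.3, 0.5]
opening: 0.0919
grip_force: 0.0
```

```bash
python3 - <<'E'
from h import *
m=robot.camera_model("wrist"); im=robot.read_camera("wrist")[:,:,::-1]
cv2.imwrite("pics/w2.png",im); np.save("w2.npy",m,allow_pickle=True)
go(.620,.086,.20,1.581)
for z in(.02,.082): print(proj(m,np.array([.6196,.0924,z]),True))
E
```

```text
t 2.7 tcp [0.6213 0.0846 0.2002] [3.1413 0.     1.5768] F [ 0.6 -0.6  0. ] open 0.0921 grip 0.0
move [ 0.0014 -0.0013  0.0002] [ 0.0003  0.     -0.0042]
(np.float64(322.38841343541515), np.float64(212.24359118092946))
(np.float64(322.1879589494907), np.float64(226.4464416119388))
```

View pics/w2.png

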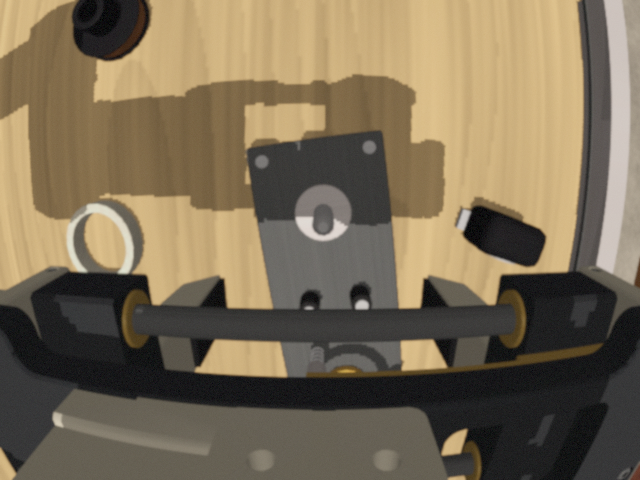

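The seat disc is centred near (323,212) and the spindle tip near (323,223), which agrees with the top-view prediction. The top-view reel measurement was biased about 3–4 mm by the lower flange's outline. Next I'll measure the seat and the ring.

```bash
python3 - <<'E'
from h import *
m=np.load("w2.npy",allow_pickle=True).item(); W=cv2.imread("pics/w2.png"); v=W.max(2).astype(int)
# seat: bright/grey vs plate; half in shadow -> edge points by radial gradient from centre
cx,cy=323,212; P=[]
g=cv2.GaussianBlur(W.mean(2),(0,0),1)
for a in np.arange(0,2*np.pi,.1):
    r=np.arange(20,38,.25); s=cv2.remap(g.astype(np.float32),(cx+r*np.cos(a))[None].astype(np.float32),(cy+r*np.sin(a))[None].astype(np.float32),cv2.INTER_LINEAR)[0]
    k=np.argmin(np.gradient(s)); P.append(plane(m,cx+r[k]*np.cos(a),cy+r[k]*np.sin(a),.02,True)[:2]*1000)
P=np.array(P,np.float32); e=cv2.fitEllipse(P); print("seat",e)
# reel by same edge method in w1 (pose differs: shift the model by the recorded tcp)
m1=dict(m); d=np.array([.3957-.6213,.2931-.0846,0]); dR=Ro.from_euler('z',1.5808-1.5768).as_matrix()
C=-np.array(m["R"]).T@m["t"]; tcp=np.array([.6213,.0846,.2002]); C1=tcp+d+dR@(C-tcp); R1=np.array(m["R"])@dR.T
m1["R"]=R1; m1["t"]=-R1@C1
g=cv2.GaussianBlur(cv2.imread("pics/w1.png").mean(2),(0,0),1); cx,cy=325,214; P=[]
for a in np.arange(0,2*np.pi,.1):
    r=np.arange(36,54,.25); s=cv2.remap(g.astype(np.float32),(cx+r*np.cos(a))[None].astype(np.float32),(cy+r*np.sin(a))[None].astype(np.float32),cv2.INTER_LINEAR)[0]
    k=np.argmax(np.gradient(s)); P.append(plane(m1,cx+r[k]*np.cos(a),cy+r[k]*np.sin(a),.028,True)[:2]*1000)
P=np.array(P,np.float32); e=cv2.fitEllipse(P); print("reel",e)
print("lower half edge y min",P[:,1].min(),"x",P[:,0].min(),P[:,0].max())
# spindle tip circle
print("tip px at .082 for seat centre",[proj(m,np.array([.6196,.0924,.082]),True)])
go(.396,.299,.10,1.577)
E
```

```text
seat ((619.7596435546875, 91.87340545654297), (52.27855682373047, 52.8684196472168), 166.8433837890625)
reel ((396.2749938964844, 299.6675109863281), (82.24336242675781, 83.4048843383789), 178.81497192382812)
lower half edge y min 257.82352 x 355.1498 437.7707
tip px at .082 for seat centre [(np.float64(322.1879589494907), np.float64(226.4464416119388))]
t 2.7 tcp [0.6213 0.0846 0.2002] [3.1413 0.     1.5768] F [ 0.6 -0.6  0. ] open 0.0921 grip 0.0
move [ 0.2158 -0.224   0.1002] [ 0.0003  0.     -0.0002]
```

Request:
arm_command --moves '[[[0.2155,-0.224,0],[0,0,0],0.0918],[[0.2155,-0.224,0],[0,0,0],0.0918],[[0.2155,-0.224,0],[0,0,0],0.0918],[[0.2155,-0.224,0.05],[0,0,0],0.0918],[[0.2155,-0.224,0.1],[0,0,0],0.0918]]'

```text
time: 3.2
tool_pos: [0.4488, 0.2502, 0.1569]
tool_rot: [3.136, -0.002, 1.577]
contact_force: [1.5, 1.8, -0.9]
opening: 0.092
grip_force: 0.0
```

```bash
python3 -c "
from h import *
go(.3963,.2993,.09,1.571)"
```

```text
t 3.2 tcp [0.4488 0.2502 0.1569] [ 3.1363e+00 -2.3000e-03  1.5768e+00] F [ 1.5  1.8 -0.9] open 0.092 grip 0.0
move [ 0.0492 -0.0525  0.0668] [ 0.0053 -0.0023  0.0058]
```

Request:
arm_command --moves '[[[0.03,-0.033,0.03],[0,0,0],0.0918],[[0.03,-0.033,0.03],[0,0,0],0.0918],[[0.03,-0.033,0.03],[0,0,0],0.0918],[[0.03,-0.033,0.03],[0,0,0],0.0918],[[0.03,-0.033,0.03],[0,0,0],0.0918]]'

```text
time: 3.7
tool_pos: [0.4175, 0.2778, 0.1262]
tool_rot: [3.139, -0.001, 1.575]
contact_force: [0.2, -0.3, 0.1]
opening: 0.0919
grip_force: 0.0
```

```bash
python3 -c "
from h import *
go(.3963,.2993,.032,1.571)"
```

```text
t 3.7 tcp [0.4175 0.2778 0.1262] [ 3.1392e+00 -9.0000e-04  1.5751e+00] F [ 0.2 -0.3  0.1] open 0.0919 grip 0.0
move [ 0.0215 -0.0213  0.0942] [ 0.0024 -0.0009  0.0041]
```

Request:
arm_command --moves '[[[0.0215,-0.0213,0],[0.0024,-0.0009,0.004],0.0918],[[0.0215,-0.0213,0],[0.0024,-0.0009,0.004],0.0918],[[0.0215,-0.0213,0.02],[0.0024,-0.0009,0.004],0.0918],[[0.0215,-0.0213,0.05],[0.0024,-0.0009,0.004],0.0918],[[0.0215,-0.0213,0.05],[0.0024,-0.0009,0.004],0.0918]]'

```text
time: 4.2
tool_pos: [0.3934, 0.298, 0.073]
tool_rot: [-3.135, 0.004, 1.572]
contact_force: [0.7, -0.6, -0.4]
opening: 0.0918
grip_force: 0.0
```

```bash
python3 -c "
from h import *
go(.3963,.2993,.032,1.571)"
```

```text
t 4.2 tcp [0.3934 0.298  0.073 ] [-3.1348  0.0035  1.5717] F [ 0.7 -0.6 -0.4] open 0.0918 grip 0.0
move [0.0014 0.0032 0.041 ] [-0.0068  0.0035  0.0006]
```

Request:
arm_command --moves '[[[0.0014,0.002,0.01],[-0.0024,0.0009,0],0.0918],[[0.0014,0.002,0.025],[-0.0024,0.0009,0],0.0918],[[0.0014,0.002,0.041],[-0.0024,0.0009,0],0.0918],[[0.0014,0.002,0.041],[-0.0024,0.0009,0],0.0918],[[0.0014,0.002,0.041],[-0.0024,0.0009,0],0.0918]]'

```text
time: 4.7
tool_pos: [0.397, 0.3012, 0.0351]
tool_rot: [3.14, -0.001, 1.572]
contact_force: [0.3, -0.2, 0.3]
opening: 0.0922
grip_force: 0.0
```

```bash
python3 -c "
from h import *
go(.3963,.2993,.032,1.571)"
```

```text
t 4.7 tcp [0.397  0.3012 0.0351] [ 3.1403e+00 -7.0000e-04  1.5725e+00] F [ 0.3 -0.2  0.3] open 0.0922 grip 0.0
move [-0.0019 -0.0007  0.0031] [ 0.0012 -0.0007  0.0015]
```

Request:
arm_command --moves '[[[-0.002,0,0.002],[0,0,0],0.0918],[[-0.002,0,0.002],[0,0,0],0.06],[[-0.002,0,0.002],[0,0,0],0.03],[[-0.002,0,0.002],[0,0,0],0.03],[[-0.002,0,0.002],[0,0,0],0.03]]' --squeeze 30

```text
time: 5.2
tool_pos: [0.3962, 0.2992, 0.0325]
tool_rot: [3.141, -0.0, 1.573]
contact_force: [0.0, 0.2, 0.8]
opening: 0.0645
grip_force: 0.0
```

Request:
arm_command --moves '[[[0,0,0],[0,0,0],0.03],[[0,0,0],[0,0,0],0.03],[[0,0,0],[0,0,0],0.03],[[0,0,0],[0,0,0],0.03],[[0,0,-0.002],[0,0,0],0.03]]'

```text
time: 5.7
tool_pos: [0.3957, 0.2989, 0.034]
tool_rot: [-3.141, 0.0, 1.573]
contact_force: [-0.4, -0.2, -3.2]
opening: 0.0398
grip_force: 30.0
```

Request:
arm_command --moves '[[[0,0,-0.02],[0,0,0],0.03],[[0,0,-0.05],[0,0,0],0.03],[[-0.03,0.03,-0.09],[0,0,0],0.03],[[-0.06,0.06,-0.12],[0,0,0],0.03],[[-0.09,0.09,-0.125],[0,0,0],0.03]]'

```text
time: 6.2
tool_pos: [0.4863, 0.2106, 0.1621]
tool_rot: [3.137, -0.002, 1.575]
contact_force: [1.3, 0.2, -2.7]
opening: 0.04
grip_force: 30.0
```

```bash
python3 -c "
from h import *
go(.6194,.0915,.16,1.571)"
```

```text
t 6.2 tcp [0.4863 0.2106 0.1621] [ 3.1374e+00 -1.7000e-03  1.5750e+00] F [ 1.3  0.2 -2.7] open 0.04 grip 30.0
move [-0.1197  0.1326  0.0024] [ 0.0042 -0.0017  0.004 ]
```

Request:
arm_command --moves '[[[-0.03,0.033,0],[0,0,0],0.03],[[-0.06,0.066,0],[0,0,0],0.03],[[-0.09,0.099,0],[0,0,0],0.03],[[-0.119,0.132,0],[0,0,0],0.03],[[-0.119,0.132,0],[0,0,0],0.03]]'

```text
time: 6.7
tool_pos: [0.6203, 0.0873, 0.1578]
tool_rot: [3.14, 0.001, 1.568]
contact_force: [0.5, 0.8, -3.0]
opening: 0.0396
grip_force: 30.0
```

Request:
arm_command --moves '[[[0,0,0],[0,0,0],0.03],[[0,0,0],[0,0,0],0.03],[[0,0,0],[0,0,0],0.03],[[0,0,0],[0,0,0],0.03],[[0,0,0],[0,0,0],0.03]]'

```text
time: 7.2
tool_pos: [0.6169, 0.0925, 0.1592]
tool_rot: [3.141, -0.0, 1.574]
contact_force: [-0.1, -0.6, -2.2]
opening: 0.0398
grip_force: 30.0
```

```bash
python3 -c "
from h import *
go(.6194,.0915,.12,1.571)"
```

```text
t 7.2 tcp [0.6169 0.0925 0.1592] [ 3.1413e+00 -1.0000e-04  1.5739e+00] F [-0.1 -0.6 -2.2] open 0.0398 grip 30.0
move [-0.001   0.0025  0.0392] [ 0.0003 -0.0001  0.0029]
```

Request:
arm_command --moves '[[[-0.001,0.0025,0.01],[0,0,0.003],0.03],[[-0.001,0.0025,0.025],[0,0,0.003],0.03],[[-0.001,0.0025,0.035],[0,0,0.003],0.03],[[-0.001,0.0025,0.036],[0,0,0.003],0.03],[[-0.001,0.0025,0.036],[0,0,0.003],0.03]]'

```text
time: 7.7
tool_pos: [0.6197, 0.0908, 0.1225]
tool_rot: [-3.141, -0.0, 1.57]
contact_force: [0.1, -0.2, -2.5]
opening: 0.0399
grip_force: 30.0
```

```bash
python3 - <<'E'
from h import *
s=robot.read_camera("side")[:,:,::-1]; w=robot.read_camera("wrist")[:,:,::-1]; m=robot.camera_model("side")
go(.6194,.0915,.062,1.571)
print(proj(m,np.array([.6197,.0919,.082])),proj(m,np.array([.6197,.0919,.02])))
c=cv2.resize(s[210:310,230:350],(600,500),interpolation=cv2.INTER_CUBIC); cv2.imwrite("pics/s2.png",c)
E
```

```text
t 7.8 tcp [0.6202 0.0908 0.1234] [ 3.1405e+00 -1.0000e-04  1.5697e+00] F [-0.3 -0.6 -3. ] open 0.0398 grip 30.0
move [ 0.0007 -0.0008  0.0614] [ 0.0011 -0.0001 -0.0013]
(np.float64(283.7682595621395), np.float64(257.0343797806193)) (np.float64(284.1589190484846), np.float64(276.6968500113574))
```

View pics/s2.png

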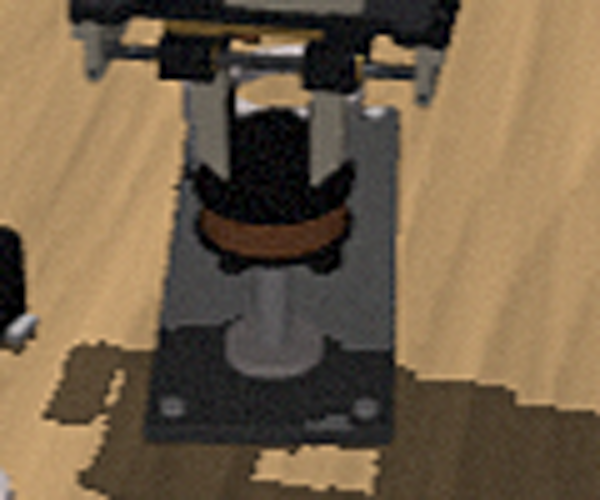

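The side crop shows the reel's winding band spanning columns 197–351 (centre 274) above the spindle at column 273, so they line up. Lowering onto the tip.

Request:
arm_command --moves '[[[0.0005,-0.0005,0.006],[0,0,0],0.03],[[0.0005,-0.0005,0.011],[0,0,0],0.03],[[0.0005,-0.0005,0.016],[0,0,0],0.03],[[0.0005,-0.0005,0.021],[0,0,0],0.03],[[0.0005,-0.0005,0.025],[0,0,0],0.03]]'

```text
time: 8.3
tool_pos: [0.6191, 0.0913, 0.0972]
tool_rot: [-3.141, -0.0, 1.57]
contact_force: [-1.2, 0.8, -2.3]
opening: 0.0399
grip_force: 30.0
```

```bash
python3 -c "
from h import *
go(.6194,.0915,.056,1.571); print(robot.observe()['torque'])"
```

```text
t 8.3 tcp [0.6191 0.0913 0.0972] [-3.1411 -0.      1.5698] F [-1.2  0.8 -2.3] open 0.0399 grip 30.0
move [0.0002 0.0003 0.0412] [-0.0005 -0.     -0.0012]
[-0.07180709  0.09612363  0.00252547]
```

Request:
arm_command --moves '[[[0,0,0.008],[0,0,0],0.03],[[0,0,0.016],[0,0,0],0.03],[[0,0,0.024],[0,0,0],0.03],[[0,0,0.032],[0,0,0],0.03],[[0,0,0.039],[0,0,0],0.03]]'

```text
time: 8.8
tool_pos: [0.6191, 0.0913, 0.0579]
tool_rot: [-3.141, -0.0, 1.57]
contact_force: [0.4, 0.3, -2.7]
opening: 0.0401
grip_force: 30.0
```

Request:
arm_command --moves '[[[0,0,0.002],[0,0,0],0.03],[[0,0,0.003],[0,0,0],0.03],[[0,0,0.004],[0,0,0],0.03],[[0,0,0.005],[0,0,0],0.03],[[0,0,0.006],[0,0,0],0.03]]'

```text
time: 9.3
tool_pos: [0.6195, 0.0913, 0.0531]
tool_rot: [3.141, -0.0, 1.57]
contact_force: [0.2, -0.2, -2.5]
opening: 0.0399
grip_force: 30.0
```

Request:
arm_command --moves '[[[0,0,0.0005],[0,0,0],0.03],[[0,0,0.001],[0,0,0],0.03],[[0,0,0.0015],[0,0,0],0.03],[[0,0,0.0015],[0,0,0],0.03],[[0,0,0.0015],[0,0,0],0.03]]'

```text
time: 9.8
tool_pos: [0.6193, 0.0913, 0.0523]
tool_rot: [3.141, -0.0, 1.57]
contact_force: [-2.6, -0.1, 5.8]
opening: 0.0398
grip_force: 30.0
```

Request:
arm_command --moves '[[[0,0,-0.0005],[0,0,0],0.05],[[0,0,-0.0005],[0,0,0],0.07],[[0,0,-0.0005],[0,0,0],0.07],[[0,0,-0.0005],[0,0,0],0.07],[[0,0,-0.0005],[0,0,0],0.07]]'

```text
time: 10.3
tool_pos: [0.6193, 0.0913, 0.0518]
tool_rot: [3.142, -0.0, 1.57]
contact_force: [-0.8, -0.1, -0.5]
opening: 0.0694
grip_force: 0.0
```

Request:
arm_command --moves '[[[0,0,-0.02],[0,0,0],0.07],[[0,0,-0.05],[0,0,0],0.07],[[0,0,-0.09],[0,0,0],0.07],[[0,0,-0.13],[0,0,0],0.07],[[0,0,-0.15],[0,0,0],0.07]]'

```text
time: 10.8
tool_pos: [0.6205, 0.0914, 0.206]
tool_rot: [3.136, -0.0, 1.57]
contact_force: [0.2, 0.4, -0.1]
opening: 0.0703
grip_force: 0.0
```

```bash
python3 - <<'E'
from h import *
im=robot.read_camera("wrist")[:,:,::-1]; s=robot.read_camera("side")[:,:,::-1]
m=robot.camera_model("side")
a=cv2.resize(s[210:310,230:350],(360,300),interpolation=cv2.INTER_CUBIC);b=cv2.resize(im[100:320,200:440],(327,300))
cv2.imwrite("pics/chk.png",np.hstack([a,b]))
go(.395,-.319,.22,.785)
E
```

```text
t 10.9 tcp [0.621  0.0914 0.2058] [ 3.1342e+00 -3.0000e-04  1.5699e+00] F [ 0.2 -0.3  0.5] open 0.07 grip 0.0
move [-0.4106 -0.2255 -0.016 ] [ 0.0069 -0.0032  0.7849]
```

View pics/chk.png

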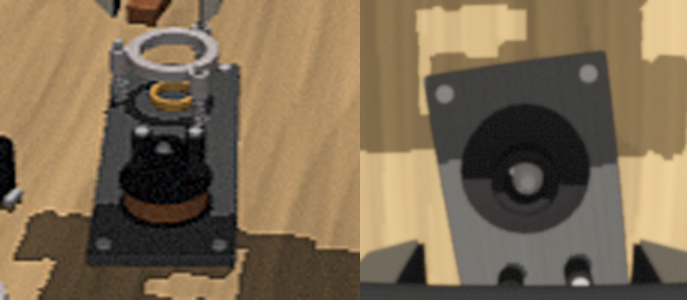

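The reel lies flat with the spindle tip showing through its bore. Next I'll scout the ring with the wrist camera.

Request:
arm_command --moves '[[[-0.05,0.006,-0.01],[0,0,0],0.07],[[-0.1,0.012,-0.01],[0,0,0],0.07],[[-0.15,0.018,-0.01],[0,0,0],0.07],[[-0.198,0.023,-0.01],[0,0,0],0.07],[[-0.198,0.023,-0.01],[0,0,0],0.07]]'

```text
time: 11.4
tool_pos: [0.6414, -0.1133, 0.2095]
tool_rot: [-3.139, 0.002, 1.563]
contact_force: [0.6, -0.4, -0.2]
opening: 0.0699
grip_force: 0.0
```

Request:
arm_command --moves '[[[0,0,0],[0,0,0],0.07],[[0,0,0],[0,0,0],0.07],[[0,0,0],[0,0,0],0.07],[[0,0,0],[0,0,0],0.07],[[0,0,0],[0,0,0],0.07]]'

```text
time: 11.9
tool_pos: [0.6421, -0.1057, 0.212]
tool_rot: [3.141, -0.0, 1.571]
contact_force: [-0.2, 0.5, -0.1]
opening: 0.0701
grip_force: 0.0
```

```bash
python3 - <<'E'
from h import *
m=robot.camera_model("wrist"); im=robot.read_camera("wrist")[:,:,::-1]
cv2.imwrite("pics/w3.png",im)
go(.395,-.319,.22,.785)
c0=proj(m,np.array([.644,-.0997,.07]),True); print(c0)
g=cv2.GaussianBlur(im.mean(2),(0,0),1).astype(np.float32)
# inner and outer edges of the ring's top face
for nm,R,sg in(("outer",.045,-1),("inner",.033,1)):
    c=np.array([.644,-.0997])
    for it in range(3):
        P=[]
        for a in np.arange(0,2*np.pi,.1):
            r=np.arange(R-.006,R+.006,.0002); q=np.array([proj(m,np.array([c[0]+k*np.cos(a),c[1]+k*np.sin(a),.07]),True) for k in r],np.float32)
            s=cv2.remap(g,q[None,:,0],q[None,:,1],cv2.INTER_LINEAR)[0]; d=sg*np.gradient(s); k=np.argmax(d); P.append(c+r[k]*np.array([np.cos(a),np.sin(a)]))
        e=cv2.fitEllipseDirect((np.array(P)*1000).astype(np.float32)); c=np.array(e[0])/1000
    print(nm,e)
E
```

```text
t 11.95 tcp [ 0.6421 -0.1059  0.212 ] [ 3.1414 -0.      1.571 ] F [-0.9  0.7  0.8] open 0.0699 grip 0.0
move [-0.2131 -0.2471 -0.0081] [ 1.00e-04 -1.00e-04  7.86e-01]
(np.float64(326.5985059800838), np.float64(222.44250865428566))
outer ((646.52880859375, -101.07574462890625), (89.6134262084961, 89.97232818603516), 138.22242736816406)
inner ((647.0118408203125, -101.08991241455078), (65.19013214111328, 66.08930206298828), 53.125770568847656)
```

View pics/w3.png

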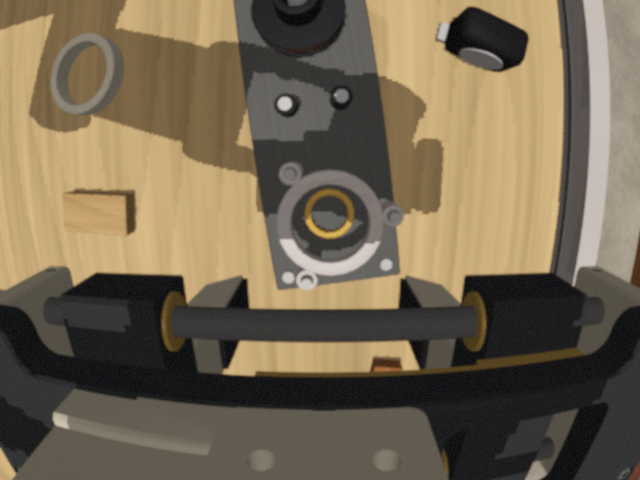

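The ring's edges fit at 90.0 and 65.6 mm, and it lies 194.9 mm from the seat, so (0.6468, -0.1011) is solid. Moving on to the flask.

Request:
arm_command --moves '[[[-0.031,-0.035,0],[0,0,0.13],0.07],[[-0.062,-0.07,0],[0,0,0.26],0.07],[[-0.093,-0.105,0],[0,0,0.39],0.07],[[-0.124,-0.14,0],[0,0,0.52],0.07],[[-0.155,-0.175,0],[0,0,0.65],0.07]]'

```text
time: 12.45
tool_pos: [0.4655, -0.2622, 0.2121]
tool_rot: [3.141, 0.0, 0.915]
contact_force: [0.6, -0.3, 0.1]
opening: 0.0698
grip_force: 0.0
```

```bash
python3 -c "
from h import *
go(.393,-.322,.21,.785)"
```

```text
t 12.45 tcp [ 0.4655 -0.2622  0.2121] [3.1409 0.     0.9152] F [ 0.6 -0.3  0.1] open 0.0698 grip 0.0
move [-0.0916 -0.0211  0.0021] [ 0.0007 -0.      0.1302]
```

Request:
arm_command --moves '[[[-0.04,-0.01,0],[0,0,0.07],0.07],[[-0.08,-0.019,0],[0,0,0.13],0.07],[[-0.0915,-0.021,0],[0,0,0.13],0.07],[[-0.0915,-0.021,0],[0,0,0.13],0.07],[[-0.0915,-0.021,0],[0,0,0.13],0.07]]'

```text
time: 12.95
tool_pos: [0.3955, -0.3211, 0.212]
tool_rot: [3.141, -0.001, 0.79]
contact_force: [0.3, 0.0, -0.2]
opening: 0.0704
grip_force: 0.0
```

```bash
python3 - <<'E'
from h import *
m=robot.camera_model("wrist"); im=robot.read_camera("wrist")[:,:,::-1]
cv2.imwrite("pics/w4.png",im)
go(.390,-.325,.21,.785)
for z in(.042,.13): print(proj(m,np.array([.390,-.325,z]),True))
E
```

```text
t 13.0 tcp [ 0.3957 -0.3208  0.2119] [ 3.1413e+00 -6.0000e-04  7.9140e-01] F [-0.3  0.1 -0.2] open 0.0697 grip 0.0
move [-0.007  -0.0012  0.0019] [ 0.0002 -0.0006  0.0064]
(np.float64(322.3979528233386), np.float64(229.4510558412651))
(np.float64(322.06145269934984), np.float64(258.033819896927))
```

View pics/w4.png

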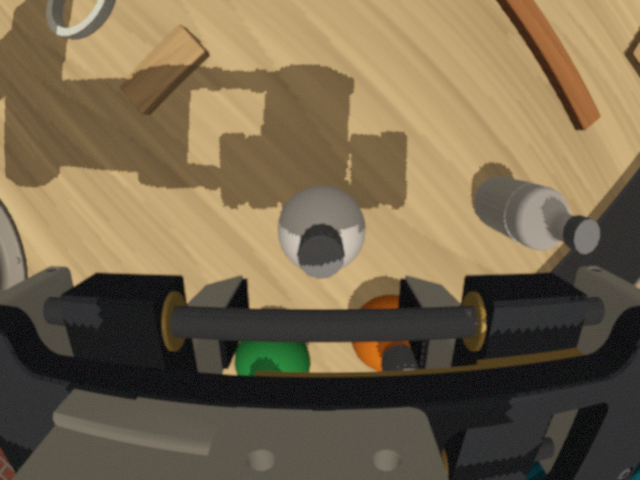

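The wrist view shows the white ball centred near (322,230) and its cap top near (322,256). Both match the prediction for (0.390, -0.325) within 2 px. Green and orange sit clear below, at (272,355) and (385,335).

Request:
arm_command --moves '[[[-0.007,-0.001,0.01],[0,0,0],0.07],[[-0.007,-0.001,0.03],[0,0,0],0.07],[[-0.007,-0.001,0.055],[0,0,0],0.07],[[-0.007,-0.001,0.065],[0,0,0],0.07],[[-0.007,-0.001,0.065],[0,0,0],0.07]]'

```text
time: 13.5
tool_pos: [0.3887, -0.3248, 0.1452]
tool_rot: [-3.138, -0.0, 0.791]
contact_force: [-0.2, -0.8, -0.2]
opening: 0.0704
grip_force: 0.0
```

```bash
python3 -c "
from h import *
go(.390,-.325,.094,.785)"
```

```text
t 13.5 tcp [ 0.3887 -0.3248  0.1452] [-3.1378e+00 -4.0000e-04  7.9090e-01] F [-0.2 -0.8 -0.2] open 0.0704 grip 0.0
move [0.0007 0.0013 0.0511] [-0.0038 -0.0004  0.0059]
```

Request:
arm_command --moves '[[[0,0.001,0.02],[0,0,0],0.07],[[0,0.001,0.035],[0,0,0],0.07],[[0,0.001,0.046],[0,0,0],0.07],[[0,0.001,0.051],[0,0,0],0.07],[[0,0.001,0.051],[0,0,0],0.07]]'

```text
time: 14.0
tool_pos: [0.3899, -0.3266, 0.0958]
tool_rot: [-3.141, -0.0, 0.79]
contact_force: [-0.8, -0.1, 0.1]
opening: 0.07
grip_force: 0.0
```

```bash
python3 -c "
from h import *
go(.390,-.325,.094,.785)"
```

```text
t 14.0 tcp [ 0.3899 -0.3266  0.0958] [-3.1412e+00 -1.0000e-04  7.9000e-01] F [-0.8 -0.1  0.1] open 0.07 grip 0.0
move [ 0.0012 -0.001   0.0018] [-0.0004 -0.0001  0.005 ]
```

Request:
arm_command --moves '[[[0.001,-0.0005,0.001],[0,0,0],0.07],[[0.001,-0.0005,0.001],[0,0,0],0.05],[[0.001,-0.0005,0.001],[0,0,0],0.02],[[0.001,-0.0005,0.001],[0,0,0],0.02],[[0.001,-0.0005,0.001],[0,0,0],0.02]]' --squeeze 55

```text
time: 14.5
tool_pos: [0.3902, -0.3256, 0.0951]
tool_rot: [3.141, -0.0, 0.79]
contact_force: [0.8, 0.1, -0.2]
opening: 0.0426
grip_force: 0.0
```

Request:
arm_command --moves '[[[0,0,0],[0,0,0],0.02],[[0,0,0],[0,0,0],0.02],[[0,0,-0.005],[0,0,0],0.02],[[0,0,-0.015],[0,0,0],0.02],[[0,0,-0.03],[0,0,0],0.02]]'

```text
time: 15.0
tool_pos: [0.3897, -0.3251, 0.1249]
tool_rot: [-3.14, -0.0, 0.79]
contact_force: [0.7, 0.1, -2.5]
opening: 0.031
grip_force: 55.0
```

```bash
python3 -c "
from h import *
go(.6465,-.1011,.20,1.3)"
```

```text
t 15.0 tcp [ 0.3897 -0.3251  0.1249] [-3.1395e+00 -2.0000e-04  7.8980e-01] F [ 0.7  0.1 -2.5] open 0.031 grip 55.0
move [ 0.3398  0.0245 -0.0751] [-0.002  -0.0007 -0.5102]
```

Request:
arm_command --moves '[[[0.01,0.001,-0.03],[0,0,0],0.02],[[0.035,0.003,-0.055],[0,0,0],0.02],[[0.07,0.005,-0.07],[0,0,0],0.02],[[0.11,0.008,-0.075],[0,0,0],0.02],[[0.15,0.011,-0.075],[0,0,0],0.02]]'

```text
time: 15.5
tool_pos: [0.5049, -0.2261, 0.2019]
tool_rot: [3.139, -0.001, 0.789]
contact_force: [0.8, -1.2, -3.6]
opening: 0.0311
grip_force: 55.0
```

Request:
arm_command --moves '[[[0.04,0.003,0],[0,0,0],0.02],[[0.08,0.006,0],[0,0,0],0.02],[[0.12,0.009,0],[0,0,0],0.02],[[0.15,0.011,0],[0,0,0],0.02],[[0.165,0.012,0],[0,0,0],0.02]]'

```text
time: 16.0
tool_pos: [0.6297, -0.1155, 0.2]
tool_rot: [-3.141, -0.001, 0.792]
contact_force: [-0.2, -1.2, -3.1]
opening: 0.0312
grip_force: 55.0
```

```bash
python3 -c "
from h import *
go(.6467,-.1011,.17,.79)"
```

```text
t 16.0 tcp [ 0.6297 -0.1155  0.2   ] [-3.1413e+00 -8.0000e-04  7.9220e-01] F [-0.2 -1.2 -3.1] open 0.0312 grip 55.0
move [0.0222 0.0019 0.03  ] [-0.0002 -0.0008  0.0022]
```

Request:
arm_command --moves '[[[0.012,0.001,0],[0,0,0],0.02],[[0.0235,0.0015,0.01],[0,0,0],0.02],[[0.0235,0.0015,0.02],[0,0,0],0.02],[[0.0235,0.0015,0.025],[0,0,0],0.02],[[0.0235,0.0015,0.025],[0,0,0],0.02]]'

```text
time: 16.5
tool_pos: [0.6446, -0.1029, 0.1733]
tool_rot: [-3.139, 0.002, 0.789]
contact_force: [-0.9, -0.2, -2.8]
opening: 0.0312
grip_force: 55.0
```

```bash
python3 - <<'E'
from h import *
s=robot.read_camera("side")[:,:,::-1]; m=robot.camera_model("side"); o=robot.observe()
go(.6467,-.1011,.145,.79)
z0=o["tool_pos"][2]-.095
X=np.array([*o["tool_pos"][:2],z0+.042]); print("ball px if centred under tcp",proj(m,X),"radius px",proj(m,X+[.04,0,0])[0]-proj(m,X)[0])
hs=cv2.cvtColor(s,cv2.COLOR_BGR2HSV); w=(hs[...,1]<60)&(hs[...,2]>95)
u,v=map(int,proj(m,X)); c=blob(w,u-16,v-18,u+17,v+16); print(cv2.minEnclosingCircle(c))
cv2.imwrite("pics/s3.png",cv2.resize(s[v-50:v+50,u-60:u+60],(720,600),interpolation=cv2.INTER_CUBIC)); print(u,v)
E
```

```text
t 16.55 tcp [ 0.6451 -0.1031  0.1742] [-3.1402e+00  9.0000e-04  7.8880e-01] F [-0.6  0.5 -3.1] open 0.0311 grip 55.0
move [ 0.0026 -0.0002  0.0292] [-0.0014  0.0009 -0.0012]
ball px if centred under tcp (np.float64(287.412196303656), np.float64(209.46542048139978)) radius px -13.603595886365554
((288.12652587890625, 210.539306640625), 13.77745532989502)
287 209
```

View pics/s3.png

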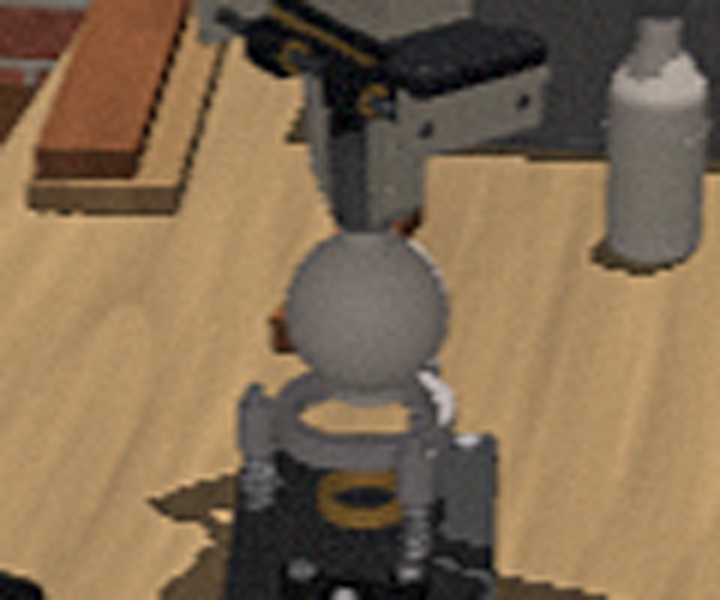

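The held flask hangs upright, its ball centred within 1 px of the point under the TCP, with the ring directly below. Lowering to just above contact (expected at TCP z ≈ 0.146).

Request:
arm_command --moves '[[[0.002,0,0.006],[0,0,0],0.02],[[0.0024,0,0.012],[0,0,0],0.02],[[0.0024,0,0.018],[0,0,0],0.02],[[0.0024,0,0.023],[0,0,0],0.02],[[0.0024,0,0.025],[0,0,0],0.02]]'

```text
time: 17.05
tool_pos: [0.6472, -0.1006, 0.1489]
tool_rot: [-3.14, 0.001, 0.79]
contact_force: [-1.1, 0.4, -2.7]
opening: 0.0316
grip_force: 55.0
```

```bash
python3 -c "
from h import *
go(.6467,-.1011,.126,.79)"
```

```text
t 17.05 tcp [ 0.6472 -0.1006  0.1489] [-3.1404e+00  6.0000e-04  7.8980e-01] F [-1.1  0.4 -2.7] open 0.0316 grip 55.0
move [-0.0007  0.0001  0.0229] [-0.0012  0.0006 -0.0002]
```

Request:
arm_command --moves '[[[-0.0005,0,0.001],[0,0,0],0.02],[[-0.0005,0,0.002],[0,0,0],0.02],[[-0.0005,0,0.003],[0,0,0],0.02],[[-0.0005,0,0.004],[0,0,0],0.02],[[-0.0005,0,0.005],[0,0,0],0.02]]'

```text
time: 17.55
tool_pos: [0.6474, -0.1014, 0.1457]
tool_rot: [3.14, -0.0, 0.79]
contact_force: [-2.0, -0.8, 2.6]
opening: 0.0312
grip_force: 55.0
```

Request:
arm_command --moves '[[[0,0,0.001],[0,0,0],0.02],[[0,0,0.002],[0,0,0],0.02],[[0,0,0.003],[0,0,0],0.02],[[0,0,0.004],[0,0,0],0.02],[[0,0,0.005],[0,0,0],0.02]]'

```text
time: 18.05
tool_pos: [0.6474, -0.1014, 0.1403]
tool_rot: [3.141, -0.0, 0.79]
contact_force: [-1.0, -2.8, 5.1]
opening: 0.0312
grip_force: 55.0
```

Request:
arm_command --moves '[[[0,0,0.002],[0,0,0],0.02],[[0,0,0.004],[0,0,0],0.02],[[0,0,0.006],[0,0,0],0.02],[[0,0,0.008],[0,0,0],0.02],[[0,0,0.01],[0,0,0],0.02]]'

```text
time: 18.55
tool_pos: [0.6475, -0.1014, 0.1309]
tool_rot: [3.14, -0.0, 0.79]
contact_force: [-3.4, -2.1, 9.2]
opening: 0.0316
grip_force: 55.0
```

Request:
arm_command --moves '[[[0,0,0.001],[0,0,0],0.02],[[0,0,0.002],[0,0,0],0.02],[[0,0,0.003],[0,0,0],0.02],[[0,0,0.003],[0,0,0],0.02],[[0,0,0.003],[0,0,0],0.02]]'

```text
time: 19.05
tool_pos: [0.6475, -0.1015, 0.1284]
tool_rot: [3.14, -0.001, 0.79]
contact_force: [-4.6, -1.9, 12.0]
opening: 0.0314
grip_force: 55.0
```

Request:
arm_command --moves '[[[-0.0005,-0.0003,0.0005],[0,0,0],0.02],[[-0.0005,-0.0003,0.001],[0,0,0],0.02],[[-0.0005,-0.0003,0.0015],[0,0,0],0.02],[[-0.0005,-0.0003,0.002],[0,0,0],0.02],[[-0.0005,-0.0003,0.0025],[0,0,0],0.02]]'

```text
time: 19.55
tool_pos: [0.6472, -0.1017, 0.1262]
tool_rot: [3.139, -0.001, 0.79]
contact_force: [-3.8, -2.9, 12.8]
opening: 0.0315
grip_force: 55.0
```

Request:
arm_command --moves '[[[-0.0005,0,0.0005],[0,0,0],0.02],[[-0.0005,0,0.001],[0,0,0],0.02],[[-0.0005,0,0.0015],[0,0,0],0.02],[[-0.0005,0,0.0015],[0,0,0],0.02],[[-0.0005,0,0.0015],[0,0,0],0.02]]'

```text
time: 20.05
tool_pos: [0.6471, -0.1019, 0.1249]
tool_rot: [3.139, -0.002, 0.79]
contact_force: [-3.8, -2.0, 13.3]
opening: 0.0309
grip_force: 55.0
```

Request:
arm_command --moves '[[[0,0,0.0005],[0,0,0],0.02],[[0,0,0.001],[0,0,0],0.02],[[0,0,0.0015],[0,0,0],0.02],[[0,0,0.0015],[0,0,0],0.02],[[0,0,0.0015],[0,0,0],0.02]]'

```text
time: 20.55
tool_pos: [0.6472, -0.102, 0.1247]
tool_rot: [3.138, -0.002, 0.79]
contact_force: [-6.4, -1.7, 19.3]
opening: 0.0314
grip_force: 55.0
```

Request:
arm_command --moves '[[[0,0,0.0005],[0,0,0],0.02],[[0,0,0.0005],[0,0,0],0.02],[[0,0,0.0005],[0,0,0],0.02],[[0,0,0.0005],[0,0,0],0.02],[[0,0,0.0005],[0,0,0],0.02]]'

```text
time: 21.05
tool_pos: [0.6472, -0.102, 0.1246]
tool_rot: [3.137, -0.002, 0.79]
contact_force: [-7.0, -1.4, 21.5]
opening: 0.0312
grip_force: 55.0
```

```bash
python3 - <<'E'
from h import *
s=robot.read_camera("side")[:,:,::-1]; m=robot.camera_model("side"); o=robot.observe(); print(o["tool_pos"],o["contact_force"],o["torque"],o["grip_force"])
# expected ball centre at bottom: z=.031+.042
X=np.array([.6468,-.1011,.073]); print(proj(m,X))
hs=cv2.cvtColor(s,cv2.COLOR_BGR2HSV); w=(hs[...,1]<60)&(hs[...,2]>95); u,v=map(int,proj(m,X))
c=blob(w,u-16,v-18,u+17,v+4)[:,0]; print("widest row",[(r,np.ptp(c[c[:,1]==r,0])) for r in range(v-14,v+4,2) if (c[:,1]==r).any()])
E
```

```text
[ 0.64717248 -0.1020077   0.12462859] [-7.57208531 -2.12213465 21.79211121] [-0.07314873  1.39949256  0.10251944] 55.03297448158264
(np.float64(286.93039920330085), np.float64(224.38265240750792))
widest row [(214, np.int32(13)), (216, np.int32(19)), (218, np.int32(19)), (220, np.int32(22)), (222, np.int32(22)), (224, np.int32(22)), (226, np.int32(24))]
```

The tool no longer sinks while the force climbs well above the spring's 13 N net, so the ring is at its bottom stop. Handing in.

```bash
python3 -c "
from cell import robot
print(robot.hand_in())"
```

```text
the job is handed in; nothing more can be done
None
```

The reel is released and lying flat on the spindle seat, and I handed in after about 21 s with the flask held upright, pressing the ring at its bottom stop with about 21 N. The stop is inferred from the force climbing while the tool stopped sinking, because I had no picture views left to check it by eye.

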